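# Sort the capped sampling tubes into the cartons of their length

### The arm

A 6-joint arm with a two-finger parallel gripper is mounted at the origin on the work surface. World frame = base frame: x ahead of the robot, y to its left, z up, the work surface at z = 0. Lengths are in m, angles in rad, forces in N, time in s.
With the tool pointing down it reaches from about 0.325 to 0.85 m from the base axis. Payload 4.4 kg.
Tool frame: the origin (TCP) lies at the very end of the fingers, on their centre line; the grasp point (between the pads) lies 19 mm behind it; y points along the fingers, x is the direction in which the jaws open and shut, and the axes are right-handed (so a half turn about y gives the same grasp; the last joint's range is limited). The gripper opens to 94 mm and grips with 3 to 60 N. Pads are 16 mm wide; open, the fingers measure 119 mm over their backs; the gripper's body (75 mm by 177 mm) begins 78 mm behind the grasp point.
Start: joints at [-1.317, 0.207, 1.542, -0, 1.393, -0.15], TCP at [0.226, -0.529, 0.205] pointing down, gripper open.
Joint ranges: [-2.73, 2.73], [-0.86, 2.22], [0.23, 2.46], [-1.11, 4.25], [0.08, 2.63], [-2.82, 2.82]. Speed limits (rad/s): [2.79, 2.79, 3.14, 3.14, 3.14, 3.14].

### API

Orientations are given as a unit quaternion [w, x, y, z].
In Python, from station import * gives the robot as it stands. The module is installed in compiled form; this text tells all that it offers. Calls block until the motion is done:
- movep(position, orientation): joint-space move of the TCP to a pose.
- servo_line(position, attitude=None, feed=0.15, f_stop=None): straight line of the TCP; attitude=None keeps the orientation; feed is the mean speed in m/s. With f_stop (N) it stops when the force on the tool has changed by that much, and returns True; else False.
- set_joints(angles): joint-space move.
- set_gripper(opening): finger opening in m; the grip force is fixed at half the most; returns when the fingers have stopped.
- sleep(seconds).
- solve_ik(position, orientation): joint angles nearest the present ones, or None.
- observe(): the state.
- grab_frame(name): name is "scene" or "top" or "wrist"; returns a dict with "img" (420x560x3 uint8, red, green, blue), "mtx" (3x3 intrinsics, pixels), "T" (4x4, takes a point from camera to world coordinates); the wrist camera has in their place "hand_eye" (4x4, takes a point from camera to tool coordinates, whose origin is the TCP and whose axes are the tool frame's). Camera axes: x right, y up, looking along -z (the intrinsics and any distortion apply to the point x, -y, -z); pixel columns grow to the right and rows downward; lengths in m; the calibration is good to about 2 mm. A picture is of the moment at which its call begins: read the wrist's pose just before it. There is no depth.
A pose or a line that the arm cannot do raises Unreachable and nothing moves.
- job_done(): hands the job in, once; it reports no verdict.
The state is a dict: "t": time; "qpos": joint angles; "joint_vel": joint speeds; "tau": joint torques, N m; "position": TCP position; "eef_rot": TCP orientation; "wrist_force": force on the tool from outside, world axes, zero at the start; "wrist_torque": the same for the moment, N m; "finger_gap": finger opening in m.
Only numpy, scipy, OpenCV 4.12 (cv2) and the standard library are available. Lean on these libraries where they do the work, as an engineer would, in place of code of your own. Each camera call takes 0.05 s, during which the arm holds its last target. There are 200 camera calls.

### The job

Three steel sampling tubes with brass caps on both ends lie on the laboratory bench; lay each one in the open carton made for its length: the shortest tube in the shortest carton, the middle one in the middle carton, the longest in the longest. Each must end up lying flat on its carton's floor, lengthwise and roughly parallel to the long sides, set down and not dropped from a height. Leave the steel tube without caps, the two glass vials and the marker pen where they are.

Things in the scene. Friction and masses are not known exactly. Their poses are not given: they have to be found in the camera images.
- tube_short: the shortest of the three capped sampling tubes: bright steel tube 12.7 mm thick with a brass hexagon cap (22 mm across flats, 16 mm long) on each end, 80 mm long over the caps, 48 mm of bare steel between them. Lies on its side; grip it across the bare middle. Origin on the tube's axis at mid length, 11 mm above the bench while lying flat; local x along the axis. About 80 g.
- tube_medium: the middle-length of the three capped sampling tubes: bright steel tube 12.7 mm thick with a brass hexagon cap (22 mm across flats, 16 mm long) on each end, 112 mm long over the caps, 80 mm of bare steel between them. Lies on its side; grip it across the bare middle. Origin on the tube's axis at mid length, 11 mm above the bench while lying flat; local x along the axis. About 100 g.
- tube_long: the longest of the three capped sampling tubes: bright steel tube 12.7 mm thick with a brass hexagon cap (22 mm across flats, 16 mm long) on each end, 144 mm long over the caps, 112 mm of bare steel between them. Lies on its side; grip it across the bare middle. Origin on the tube's axis at mid length, 11 mm above the bench while lying flat; local x along the axis. About 120 g.
- carton_short: the shortest of three open shallow white cartons with brown card floor, fixed to the bench: inside 104 mm long (local x) by 84 mm wide (local y), walls and floor 3 mm thick, wall tops 12 mm above the bench, floor surface 3 mm above it. Origin at the centre of its underside, on the bench; z up.
- carton_medium: the middle-length of three open shallow white cartons with brown card floor, fixed to the bench: inside 136 mm long (local x) by 84 mm wide (local y), walls and floor 3 mm thick, wall tops 12 mm above the bench, floor surface 3 mm above it. Origin at the centre of its underside, on the bench; z up.
- carton_long: the longest of three open shallow white cartons with brown card floor, fixed to the bench: inside 168 mm long (local x) by 84 mm wide (local y), walls and floor 3 mm thick, wall tops 12 mm above the bench, floor surface 3 mm above it. Origin at the centre of its underside, on the bench; z up.
- tube_open: the open tube, to be left alone: plain steel tube without caps, 100 mm long, 12.7 mm thick, lying on the bench. Origin at mid length on its axis, 6 mm above the bench; local x along it.
- vial_left: glass vial with aluminium cap standing upright among the cartons, on the left as the robot sees it, to be left alone: 23 mm diameter, 46 mm high. Origin at the centre of its underside.
- vial_right: glass vial with aluminium cap standing upright among the cartons, on the right as the robot sees it, to be left alone: 23 mm diameter, 46 mm high. Origin at the centre of its underside.
- marker: white marker pen with blue cap lying on the bench, to be left alone: 135 mm long, 15 mm thick. Origin under its middle; local x along it.
There are look-alikes about, which are no part of the job. What is shaped like the carton_short but orange is not meant. What is shaped like the tube_short but black is not meant.

How it is judged:
At the end, for the whole second after the job is handed in: Each capped tube lies in the carton of its own length: its middle within 15 mm lengthwise and 34 mm crosswise of the carton's middle, its axis 9 to 18 mm above the bench (flat on the floor), within 0.35 rad (20 degrees) of the carton's long direction, and at rest (below 20 mm/s and 0.3 rad/s) (x of tube_short in the frame of carton_short between -0.015 and 0.015 m and y of tube_short in the frame of carton_short between -0.034 and 0.034 m and z of tube_short in the frame of carton_short between 0.009 and 0.018 m and angle between the x axis of tube_short and the x axis of carton_short, either way round below 0.35 rad and linear speed of each of tube_short, tube_medium, tube_long below 0.02 m/s and angular speed of each of tube_short, tube_medium, tube_long below 0.3 rad/s and x of tube_medium in the frame of carton_medium between -0.015 and 0.015 m and y of tube_medium in the frame of carton_medium between -0.034 and 0.034 m and z of tube_medium in the frame of carton_medium between 0.009 and 0.018 m and angle between the x axis of tube_medium and the x axis of carton_medium, either way round below 0.35 rad and x of tube_long in the frame of carton_long between -0.015 and 0.015 m and y of tube_long in the frame of carton_long between -0.034 and 0.034 m and z of tube_long in the frame of carton_long between 0.009 and 0.018 m and angle between the x axis of tube_long and the x axis of carton_long, either way round below 0.35 rad); the robot touches nothing.
It fails at once if the tube without caps or the marker is pushed or carried more than 20 mm (distance of any of tube_open, marker from where it was at the start of the episode above 0.02 m).
It fails at once if a glass vial is pushed more than 20 mm or knocked over (tilted more than 0.6 rad) (distance of any of vial_left, vial_right from where it was at the start of the episode above 0.02 m or angle between any of vial_left, vial_right's own z axis and vertical above 0.6 rad).
It fails at once if a capped tube is dropped: loose from the fingers with its axis more than 70 mm above the bench ((height (world z) of tube_short above 0.07 m and contact force between tube_short and the fingers below 0.02 N) or (height (world z) of tube_medium above 0.07 m and contact force between tube_medium and the fingers below 0.02 N) or (height (world z) of tube_long above 0.07 m and contact force between tube_long and the fingers below 0.02 N)).
It also fails if it takes over 88 s, if anything falls off the work surface, if the arm or the gripper's body presses on something with over 40 N, if the wrist force passes 120 N, or if a joint passes its speed limit or range.

## Working session

There is one attempt and no reset: what is moved stays moved. The work goes in short steps, each a Python script; the robot and the scene stay as the last script left them, time stands still between calls to the robot, and variables do not carry over. Pictures are saved under pics/ and viewed, about 12 in all and at most 16, crops included, and the job is handed in when it is done.

```bash
mkdir -p pics; python3 - <<'E'
from station import *
import cv2,numpy as np,pickle
o=observe();print(o)
for n in("top","scene"):
    f=grab_frame(n);print(n,list(f),f["mtx"],f.get("T"),{k:v for k,v in f.items() if k not in("img","mtx","T")})
    pickle.dump(f,open(n+".pkl","wb"));cv2.imwrite(f"pics/{n}1.png",f["img"][...,::-1])
E
```

```text
{'t': 0.0, 'qpos': array([-1.31752567e+00,  2.07412641e-01,  1.54291908e+00, -1.95258862e-05,
        1.39354061e+00, -1.50489729e-01]), 'joint_vel': array([ 0.00068114, -0.00109422, -0.00014162,  0.00090429,  0.00064365,
       -0.00037263]), 'tau': array([-5.27305303e-05, -3.70878088e+01, -2.81418389e+01,  6.97950320e-02,
        3.60249623e-02, -1.62230795e-04]), 'position': array([ 0.22568929, -0.52797656,  0.20431157]), 'eef_rot': array([ 0.59063664, -0.58956694,  0.39019153, -0.38898554]), 'wrist_force': array([-0.4095398 , -0.98666735, -0.32110387]), 'wrist_torque': array([-0.01587186,  0.02755024, -0.00278384]), 'finger_gap': 0.09367921786967079}
top ['img', 'mtx', 'T'] [[386.31285079   0.         278.51854535]
 [  0.         386.31285079 211.11132538]
 [  0.           0.           1.        ]] [[ 0.00858651  0.99738025 -0.07182556  0.41777653]
 [-0.99958903  0.01052571  0.02666407  0.09347681]
 [ 0.02735024  0.07156709  0.99706074  0.88582909]
 [ 0.          0.          0.          1.        ]] {}
scene ['img', 'mtx', 'T'] [[400.10485322   0.         274.04431968]
 [  0.         400.10485322 214.08811526]
 [  0.           0.           1.        ]] [[ 5.91519374e-02 -6.23048618e-01  7.79943247e-01  1.16492445e+00]
 [ 9.98248991e-01  3.69103545e-02 -4.62231280e-02  2.13818811e-02]
 [ 1.12742580e-05  7.81311747e-01  6.24140973e-01  5.82124978e-01]
 [ 0.00000000e+00  0.00000000e+00  0.00000000e+00  1.00000000e+00]] {}
```

View pics/top1.png

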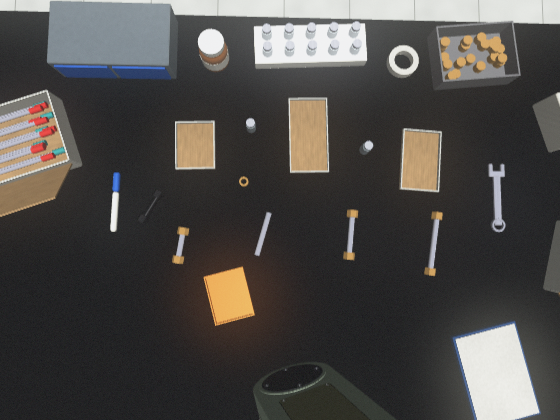

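View pics/scene1.png

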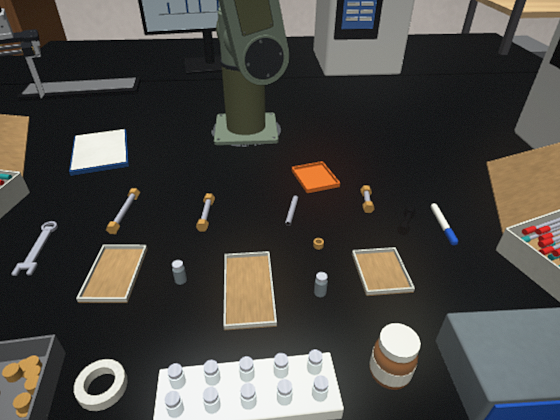

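The top view shows three capped tubes: short at (181,245), medium at (350,235), long at (433,244). The cartons are short at (195,145), long at (309,135) and medium at (421,160). The look-alikes are the orange carton at (229,296) and the black tube at (150,206), and the plain uncapped tube is at (263,234). I'll measure lengths and view one enlarged crop to confirm.

```bash
cat > h.py <<'E'
import numpy as np,cv2
def ray(px,K,T,z):
    d=np.linalg.inv(K)@np.array([px[0],px[1],1.]); d=T[:3,:3]@(d*[1,-1,-1]); o=T[:3,3]
    return o+d*(z-o[2])/d[2]
def blobs(mask,amin):
    n,l,s,c=cv2.connectedComponentsWithStats(mask.astype(np.uint8)*255)
    return [(c[i],s[i],l==i) for i in range(1,n) if s[i,4]>=amin]
def brass(img):
    h=cv2.cvtColor(img,cv2.COLOR_RGB2HSV); return cv2.inRange(h,(8,110,90),(28,255,255))>0
def rect(pts): # pts world xy -> centre, size(long,short), angle of the long axis
    r=cv2.minAreaRect(np.float32(pts*1000)); b=cv2.boxPoints(r)/1000
    e=[b[1]-b[0],b[2]-b[1]]; e.sort(key=lambda v:-np.hypot(*v))
    return np.array(r[0])/1000,[np.hypot(*v) for v in e],np.arctan2(e[0][1],e[0][0])%np.pi
E
python3 - <<'E'
from h import *;import pickle
for name in("top","scene"):
    f=pickle.load(open(name+".pkl","rb"));im=f["img"];K,T=f["mtx"],f["T"];print(name)
    for c,s,m in blobs(brass(im),15):
        if s[4]<400: print("brass",c.round(1),s[4],ray(c,K,T,.011).round(4))
    h=cv2.cvtColor(im,cv2.COLOR_RGB2HSV)
    # anything not dark: carton incl. white rim
    for c,s,m in blobs(im.max(2)>95,900):
        if s[4]>9000: continue
        cn=cv2.findContours(m.astype(np.uint8),0,1)[0][0][:,0]
        cc,e,a=rect(np.array([ray(p,K,T,.012)[:2] for p in cn]));print("carton?",c.round(1),s[4],cc.round(4),np.round(e,4),round(a,3))
f=pickle.load(open("top.pkl","rb"));cv2.imwrite("pics/crop1.png",cv2.resize(f["img"][85:285,110:460,::-1],None,fx=2.2,fy=2.2,interpolation=cv2.INTER_CUBIC))
E
```

```text
top
brass [444.9  41.4] 65 [ 0.8889 -0.3215  0.011 ]
brass [466.4  42. ] 93 [ 0.8885 -0.3733  0.011 ]
brass [214.4  56.7] 104 [0.8395 0.2224 0.011 ]
brass [445.9  60.4] 116 [ 0.8423 -0.323   0.011 ]
brass [460.5  65.8] 238 [ 0.8301 -0.3577  0.011 ]
brass [479.9  66. ] 71 [ 0.8304 -0.4042  0.011 ]
brass [243.4 181.2] 64 [0.5484 0.1508 0.011 ]
brass [352.2 212.8] 81 [ 0.4786 -0.0981  0.011 ]
brass [436.7 215. ] 76 [ 0.4757 -0.2931  0.011 ]
brass [182.8 230.5] 84 [0.4349 0.2849 0.011 ]
brass [348.6 255.7] 83 [ 0.3813 -0.0895  0.011 ]
brass [177.4 259.4] 88 [0.3702 0.2951 0.011 ]
brass [429.6 271.3] 83 [ 0.3475 -0.2741  0.011 ]
carton? [212.8  49.4] 1038 [0.8572 0.2264] [0.1039 0.0672] 0.16
carton? [ 33.6 150.7] 7572 [0.6127 0.6337] [0.2482 0.2033] 0.335
carton? [549.6 120.7] 1032 [ 0.7005 -0.5575] [0.143  0.0625] 3.097
carton? [308.2 134.5] 3008 [0.6591 0.0031] [0.1768 0.0916] 0.026
carton? [194.4 144.7] 1947 [0.6314 0.2635] [0.1137 0.0889] 0.02
carton? [420.5 159.8] 2422 [ 0.6037 -0.2576] [0.1453 0.0923] 3.082
carton? [228.6 295.6] 2131 [0.2914 0.1797] [0.1131 0.0916] 0.261
carton? [49
[... 977 characters left out ...]
672 [ 0.0705 -0.6753] [0.4867 0.0813] 0.432
carton? [ 98.8 149.8] 1960 [ 0.119  -0.4198] [0.2163 0.1501] 0.251
carton? [315.2 176.5] 1021 [0.299  0.1789] [0.1297 0.0979] 0.255
carton? [112.  273.7] 2741 [ 0.6098 -0.2583] [0.1522 0.0939] 3.082
carton? [382.2 271.2] 2200 [0.637  0.2627] [0.1212 0.0944] 0.034
carton? [248.3 291. ] 3798 [0.6646 0.0029] [0.1841 0.0919] 0.026
carton? [512.4 351.2] 8322 [0.8238 0.4481] [0.2038 0.1559] 1.573
carton? [395.2 354.8] 2464 [0.8163 0.2352] [0.1213 0.0687] 2.65
carton? [ 20.5 383.1] 2433 [ 0.823  -0.3535] [0.139  0.0841] 0.102
carton? [ 99.7 384.5] 1634 [ 0.8413 -0.2213] [0.0832 0.0719] 0.226
carton? [526.5 410.6] 1236 [0.916  0.3905] [0.1151 0.0268] 1.512
```

View pics/crop1.png

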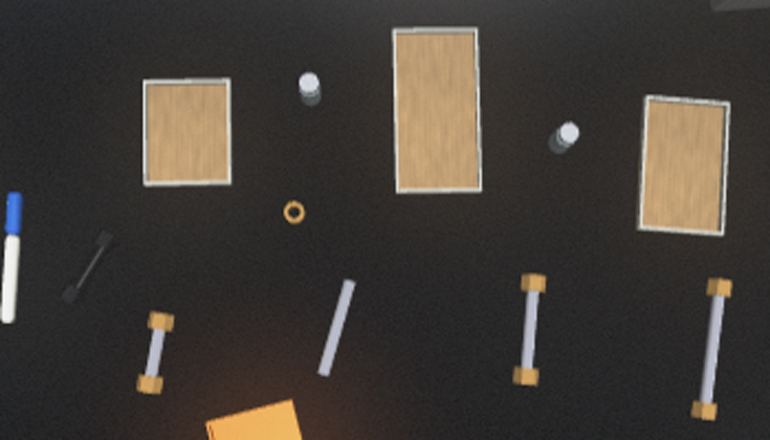

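Brass cap-centre spacings are 66, 98 and 130 mm, against 64, 96 and 128 expected. Carton outsides are about 114, 145 and 177 mm long against 110, 142 and 174, so the identities hold. The crop confirms bright steel tubes with two brass caps, white-rimmed cartons and a separate black tube. I'll start with the medium tube: go above it, take one wrist look, then pick.

```bash
cat > job.py <<'E'
from station import *
from h import *
from scipy.spatial.transform import Rotation as R
S={"short":((.402,.290),-.156,(.632,.2632),.022),"medium":((.4292,-.0938),-.088,(.605,-.2576),-.060),"long":((.411,-.2838),-.147,(.660,.0031),.026)}
def quat(a,p):
    best=None
    for s in(1,-1):
        x=s*np.array([-np.sin(a),np.cos(a),0]);y=np.array([0,0,-1.])
        q=R.from_matrix(np.c_[x,y,np.cross(x,y)]).as_quat()[[3,0,1,2]]
        j=solve_ik(p,q)
        if j is not None and(best is None or abs(j[5])<best[0]): best=(abs(j[5]),q)
    return best[1]
def above(xy,a,z): p=[*xy,z]; q=quat(a,p); movep(p,q); return q
def wrist(tag=None):
    o=observe();f=grab_frame("wrist");T=np.eye(4);T[:3,:3]=R.from_quat(o["eef_rot"][[1,2,3,0]]).as_matrix();T[:3,3]=o["position"]
    if tag: cv2.imwrite(f"pics/{tag}.png",f["img"][...,::-1])
    return f["img"],f["mtx"],T@f["hand_eye"]
def caps(tag=None):
    im,K,T=wrist(tag); return [(c.round(),s[4],ray(c,K,T,.011).round(4)) for c,s,m in blobs(brass(im),60)]
def pick(xy,a):
    set_gripper(.05); q=above(xy,a,.06)
    print("touch",servo_line([*xy,.003],feed=.08,f_stop=8),observe()["position"])
    set_gripper(0); print("gap",observe()["finger_gap"])
    servo_line([*xy,.07],feed=.1); o=observe();print("lifted gap",o["finger_gap"],o["t"])
def place(xy,a,via=()):
    for v in via: above(v,a,.07)
    above(xy,a,.07)
    print("touch",servo_line([*xy,.007],feed=.06,f_stop=8),observe()["position"])
    sleep(.2);set_gripper(.045);servo_line([*xy,.10],feed=.12);o=observe();print("t",o["t"])
E
python3 - <<'E'
from job import *
xy,a,_,_=S["medium"]; above(xy,a,.2)
for c in caps("w_med"): print(*c)
print(observe()["t"])
E
```

```text
[ 69. 113.] 430 [0.5488 0.1492 0.011 ]
[436. 142.] 321 [ 0.4749 -0.2934  0.011 ]
[278. 154.] 318 [ 0.4778 -0.0981  0.011 ]
[278. 229.] 286 [ 0.38   -0.0889  0.011 ]
[418. 241.] 286 [ 0.3456 -0.2741  0.011 ]
[  5. 259.] 154 [0.3709 0.2861 0.011 ]
[109. 277.] 691 [0.3316 0.1504 0.011 ]
[ 90. 318.] 1087 [0.2702 0.1931 0.011 ]
[466. 318.] 1050 [ 0.2219 -0.3473  0.011 ]
[423. 372.] 3284 [ 0.1334 -0.2876  0.011 ]
1.9
```

View pics/w_med.png

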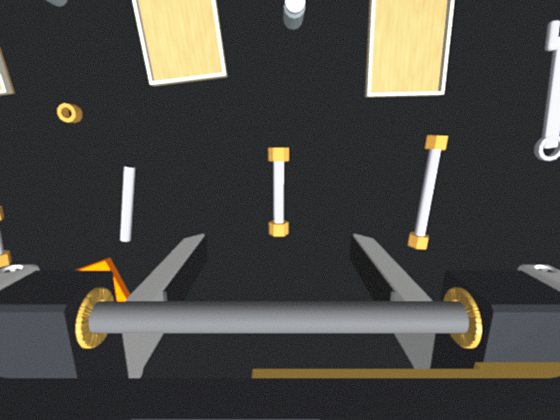

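The wrist view shows the medium tube's caps at (278,154) and (278,229), centred between the fingers. The wrist-camera positions agree with the fixed cameras to about 1 mm, so I'll pick it.

```bash
python3 - <<'E'
from job import *
xy,a,c,b=S["medium"]; pick(xy,a)
wrist("w_grip")
E
```

```text
touch False [ 0.42969271 -0.09402212  0.00338665]
gap 0.011610820119942005
lifted gap 0.011622685214882513 5.7083
```

View pics/w_grip.png

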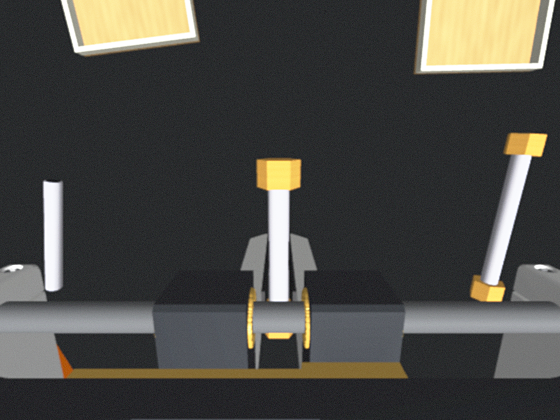

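The tube is held straight between the pads with its front cap at (278,172) and a gap of 11.6 mm. I'll place it now.

```bash
python3 - <<'E'
from job import *
xy,a,c,b=S["medium"]; place(c,b)
servo_line([.5,-.26,.2],feed=.2)
for k in caps("w_placed"): print(*k)
E
```

```text
touch False [ 0.60551069 -0.25789352  0.00757644]
t 9.725
[271.  59.] 413 [ 0.656  -0.2596  0.011 ]
[272. 147.] 299 [ 0.5575 -0.254   0.011 ]
[306. 210.] 320 [ 0.4745 -0.2931  0.011 ]
[186. 318.] 625 [ 0.325  -0.1144  0.011 ]
[296. 297.] 169 [ 0.3487 -0.2736  0.011 ]
[371. 318.] 608 [ 0.3084 -0.3804  0.011 ]
[330. 372.] 3625 [ 0.2189 -0.3202  0.011 ]
```

View pics/w_placed.png

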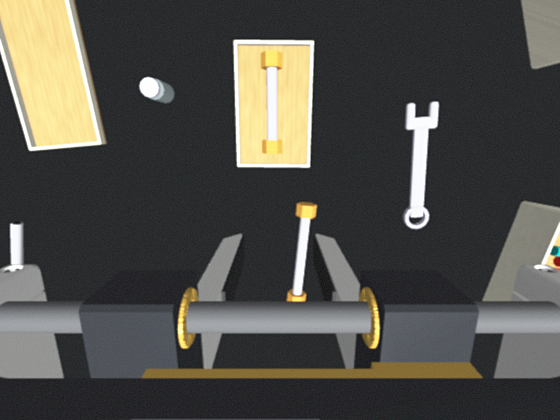

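The medium tube lies centred in its carton, with caps at (271,59) and (272,147). Next are the long and short tubes.

```bash
python3 - <<'E'
from job import *
xy,a,c,b=S["long"]; pick(xy,a)
assert observe()["finger_gap"]>.009
place(c,b,via=[(.46,-.2),(.46,0)])
xy,a,_,_=S["short"]; above((.46,.15),b,.15); above(xy,a,.2)
for k in caps("w_short"): print(*k)
f=grab_frame("top");cv2.imwrite("pics/top2.png",f["img"][...,::-1])
E
```

```text
touch False [ 0.41137443 -0.28414914  0.00330733]
gap 0.011620526677018699
lifted gap 0.011568926608313547 14.05
touch False [0.66053339 0.00305472 0.00756401]
t 19.175
[164. 125.] 1755 [0.2968 0.1659 0.011 ]
[278. 170.] 318 [0.3715 0.295  0.011 ]
[278. 220.] 294 [0.4368 0.2844 0.011 ]
[185. 318.] 606 [0.5613 0.1298 0.011 ]
[371. 318.] 601 [0.6019 0.3934 0.011 ]
[501. 296.] 183 [0.5952 0.5771 0.011 ]
[330. 372.] 4088 [0.6859 0.3246 0.011 ]
```

View pics/w_short.png

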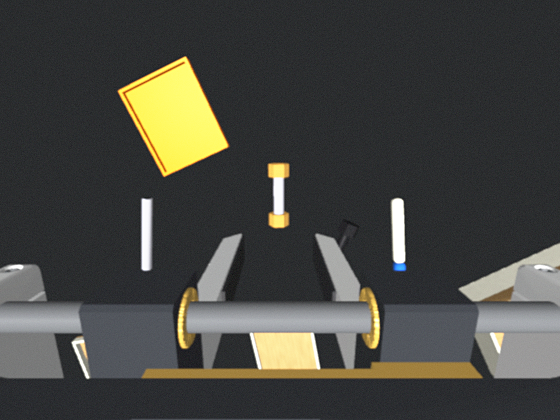

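The short tube is centred with caps at (278,170) and (278,220), and the black tube at (345,235) is clear of the fingers. I'll pick and place it, then check.

```bash
python3 - <<'E'
from job import *
xy,a,c,b=S["short"]; pick(xy,a)
assert observe()["finger_gap"]>.009
place(c,b)
above((.48,.2),b,.25)
above((.30,-.35),0,.25)
f=grab_frame("top");cv2.imwrite("pics/top3.png",f["img"][...,::-1])
for k,s,m in blobs(brass(f["img"]),15):
    if s[4]<400: print(k.round(1),s[4],ray(k,f["mtx"],f["T"],.014).round(4))
g=grab_frame("scene");cv2.imwrite("pics/scene3.png",g["img"][...,::-1]); print(observe()["t"])
E
```

```text
touch False [0.40243804 0.29022702 0.00333753]
gap 0.011718051137498804
lifted gap 0.011603387091773151 25.7083
touch False [0.63253146 0.26336327 0.00758115]
t 29.65
[444.8  41.4] 66 [ 0.8874 -0.32    0.014 ]
[466.4  42. ] 92 [ 0.8869 -0.3718  0.014 ]
[214.5  56.7] 102 [0.8381 0.2217 0.014 ]
[445.9  60.6] 118 [ 0.8405 -0.3215  0.014 ]
[460.4  65.9] 236 [ 0.8284 -0.3557  0.014 ]
[480.1  65.9] 70 [ 0.8293 -0.403   0.014 ]
[307.  105.4] 80 [0.7264 0.0064 0.014 ]
[193.9 128.7] 84 [0.6673 0.2651 0.014 ]
[421.2 137.3] 86 [ 0.6557 -0.2593  0.014 ]
[194.  157.4] 87 [0.601  0.2634 0.014 ]
[308.6 161.2] 93 [0.5959 0.0023 0.014 ]
[419.9 179.2] 89 [ 0.5576 -0.2544  0.014 ]
[243.4 181.2] 63 [0.5479 0.1506 0.014 ]
32.7167
```

View pics/top3.png

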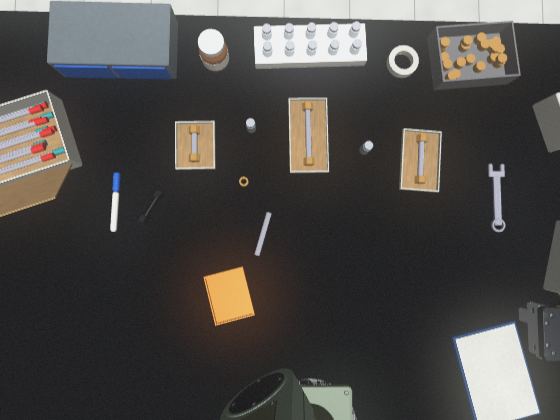

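View pics/scene3.png

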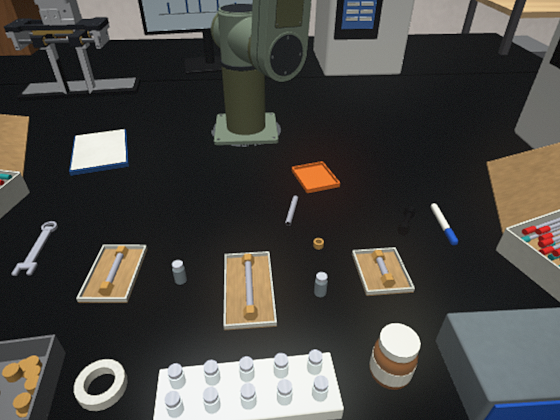

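All three tubes lie centred and parallel in their matching cartons, with caps at (194,129)/(194,157), (307,105)/(309,161) and (421,137)/(420,179). The vials, plain tube and marker haven't moved, and the arm is clear.

```bash
python3 -c "
from station import *
job_done();print(observe()['t'])"
```

```text
the job is handed in; nothing more can be done
the job is handed in; nothing more can be done
```

All three capped tubes are in the cartons made for their lengths, and I handed the job in at about 33 s of the 88 s allowed. The hand-in call reports no verdict.

- **Placing:** Each tube was gripped across its bare steel middle. The finger gap stayed at about 11.6 mm after every lift, and each tube was lowered onto the carton floor before release.
- **Final position:** The last top picture puts the tube middles about 3 mm (short and medium) and 2 mm (long) from the carton middles I measured. All three lie within about 0.05 rad of the carton's long direction.
- **Left alone:** In the last top and scene pictures the plain tube, both vials and the marker look unmoved, and the arm is clear of everything.
- **Disagreement:** Cap spacings and carton outsides measured about 2–4 mm larger than the stated sizes, which is far inside the tolerances. No check failed.

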